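Take the piston temperature, then draw the piston to its index

TASK

Pick up the yellow infrared thermometer, aim its lens at the round black spot on the green pressure tester from a few centimetres away, a hand's breadth at most, hold it steady there for two seconds, then set it back on its rest, upright, and let go. Then take the tester's black piston knob and draw the piston straight up, without forcing it sideways, only until the red ring on its rod is level with the tip of the red pointer, and finish holding it still there: do not let go and do not pull it out of the bore, and leave everything else where it is.

Things in the scene. Friction and masses are not known exactly. Their poses are not given: they have to be found in the camera images.
- thermo_center (a point): infrared thermometer: yellow box 110 (x, long) x 42 (y, wide) x 44 (z, high) mm, 0.2 kg; this point is the centre of the box. A black round nose (30 mm across) comes out of the lower front (+x) end, bent 45 degrees down. Grasp across the 42 mm width from above. It lies loose on its rest at the start, pointing the way of the rest's +x
- lens (a point): the lens, centre of the flat end of the thermometer's nose, 72 mm ahead (+x) of the box's centre and 23 mm below it. This point's z axis is the line of sight, which in the thermometer's frame goes 45 degrees down ahead (equal parts +x and -z). It sees properly from 30 to 120 mm along that line
- spot (a point): matt black spot, 30 mm across, on the flat level top of the green housing of the tester (61 mm above the table); this point is its centre. The housing, 120 (x) x 125 (y) mm, is clear for 35 mm round the spot; a brass fitting stands loose on its +x, -y corner, and the cylinder block rises beside it on the tester's +y side. Hold the lens's line of sight within 11 mm of this point
- rest_top (a point): thermometer rest, fixed to the table: grey block 85 (x) x 36 (y) mm whose flat top is 60 mm above the table, on a foot 110 x 100 x 8 mm; this point is the centre of its top, x along the long side. The thermometer's box lies centred on it (centre 22 mm above this point, its sides overhang the block by 3 mm so that fingertips pass below the box); its nose hangs over the +x end. Back means centred within 20 mm, either way along
- tester: the pressure tester, fixed to the table: base plate 150 (x) x 270 (y) x 20 mm, with the green housing on its -y half and a 70 x 70 mm steel cylinder block, top 120 mm above the table, on its +y half. Origin under the centre of the base; it is level, turned about the vertical
- bore_mouth (a point): centre of the mouth of the upright bore in the top of the cylinder block, 60 mm from the tester's origin along its +y; the bore is 21.2 mm wide and 90 mm deep
- piston_knob (a point): centre of the piston's black grip knob, 30 mm across and 34 mm high, on top of the 20 mm steel rod (0.2 to 0.4 kg with its rod). At the start the rod stands loose on the floor of the bore, 90 mm deep, with the knob's centre 39 mm above the bore mouth. z along the rod, up. Nothing but a grip keeps it up. Pinch the knob from above with the fingers on the tester's +x and -x sides, since the pointer stands on the +y side
- piston_ring (a point): centre of the red ring, 6 mm high, round the piston's rod, 29 mm below the knob's centre; it is 10 mm above the bore mouth at the start
- pointer_tip (a point): tip of the red pointer, fixed to a thin post at the tester's +y end; it points level at the piston, 32 mm from the bore's axis on the tester's +y side, 35 to 60 mm above the bore mouth (different every time). It stays put. The red ring's middle must come level with it, within 5 mm
- weight_a: small brass weight, 52 mm across, 34 mm high; a bystander, origin under its centre, not to be disturbed
- weight_b: steel weight, 64 mm across, 44 mm high; a bystander, origin under its centre, not to be disturbed
- gauge: dial pressure gauge lying on its back, 90 mm across, 32 mm high, with a 40 mm brass stem; a bystander, origin under its centre, not to be disturbed
- beaker: glass beaker, 70 mm across, 90 mm high; a bystander, origin under its centre, not to be disturbed
- spanner: spanner lying flat, about 180 mm long; a bystander, origin under its centre, not to be disturbed
- fitting: brass fitting, 36 mm across, 50 mm high, standing on the green housing of the tester; a bystander, origin under its centre, not to be disturbed
- bottle: white bottle, 56 mm across, 130 mm high; a bystander, origin under its centre, not to be disturbed
There are look-alikes about, which are no part of the job. What is shaped like the part that bears piston_knob but blue or purple is not meant.

How it is judged:
By the outcome, as a careful person would: the job done as asked, in the order asked, and still so for the second after the job is handed in, while the arm keeps its last pose, push and grip.
It also fails if it takes over 64 s, if anything falls off the work surface, if the arm or the gripper's body presses on something with over 40 N, if the wrist force passes 120 N, or if a joint passes its speed limit or range.

ROBOT

A 6-joint arm with a two-finger parallel gripper is mounted at the origin on the work surface. World frame = base frame: x ahead of the robot, y to its left, z up, the work surface at z = 0. Lengths are in m, angles in degrees, forces in N, time in s.
With the tool pointing down it reaches from about 0.35 to 0.775 m from the base axis. Payload 5.5 kg.
Tool frame: the origin (TCP) lies midway between the tips of the shut fingers; the grasp point (between the pads) lies 19 mm behind it; z points along the fingers, y is the line along which they close (so a half turn about z gives the same grasp; the last joint's range is limited). The gripper opens to 85 mm and grips with 20 to 120 N. Pads are 22 mm wide; open, the fingers measure 114 mm over their backs; the gripper's body (76 mm by 85 mm) begins 54 mm behind the grasp point. The pads swing forward as they close: fully open they stand 13 mm farther back than shut.
Start: joints at [55.944, 17.945, 2.641, 74.691, 0, 82.002], TCP at [0.253, 0.517, 0.201] pointing down, gripper open.
Joint ranges: [-158.12, 158.12], [-49.38, 96.58], [-58.88, 72.47], [-126.05, 133.96], [-84.25, 85.87], [-180, 180]. Speed limits (degrees/s): [147.25, 147.25, 180, 180, 180, 180].

INTERFACE

Orientations are given as a 3x3 rotation matrix whose columns are the frame's x, y, z axes.
In Python, from cell import robot, snapshot, job, masks_of, tip_of gives the robot as it stands. Calls block until the motion is done:
- robot.move_ptp(position, orientation): joint-space move of the TCP to a pose.
- robot.servo_line(position, ori=None, vel=0.15): straight line of the TCP; ori=None keeps the orientation; vel is the mean speed in m/s.
- robot.movej(angles): joint-space move.
- robot.set_gripper(opening): opening from 0.0 (shut) to 1.0 (fully open); the grip force is fixed at half the most; returns when the fingers have stopped.
- robot.dwell(seconds).
- robot.ik(position, orientation): joint angles nearest the present ones, or None.
- snapshot(name): name is "scene" or "side" or "wrist"; returns a dict with "frame" (384x512x3 uint8, red, green, blue), "fovy" (degrees; the focal length in pixels is half the picture's height over the tangent of half this angle, whatever the lens; pixels are square), "cx", "cy" (the principal point, pixels), "R" (3x3) and "t" (3): a world point X has camera coordinates R X + t. Camera axes: x right, y down, z forward; pixel columns grow to the right and rows downward; lengths in m; the calibration is good to about 2 mm. A picture is of the moment at which its call begins. There is no depth.
A pose or a line that the arm cannot do raises robot.PlanningError and nothing moves.
- job.sign_off(): hands the job in; it is judged then, once.
Trained networks look in the newest picture that a camera, given by its name, has taken for a name from the list of things; names that differ only in an ending like _2 or _b are one class to them, and where a whole thing is asked for, a point or a joint stands for the part that bears it (a point fixed in the world has none). Each returns a list of dicts, best first, with "conf" (0 to 1); they miss things now and then, are a little off and sometimes report something else, mostly with a low value. They report only what shows in the picture. A call takes as long as a camera call. They do not tell look-alikes from the thing itself.
- masks_of(camera, thing): "pixels" (384x512 bool, what is visible of it).
- tip_of(camera, thing): "point" ([x, y, z] in m, in the coordinates of the camera as it stood for that picture, good to about 4 mm: a listed point, or the origin of a listed thing).
Readings, each from a call of its own:
- robot.read_t(): time.
- robot.read_qpos(): joint angles.
- robot.read_joint_vel(): joint speeds.
- robot.read_joint_torque(): joint torques, N m.
- robot.read_position(): TCP position.
- robot.read_eef_rot(): TCP orientation.
- robot.read_wrist_force(): force on the tool from outside, world axes, zero at the start.
- robot.read_ft_torque(): the same for the moment, N m.
- robot.read_width(): opening from 0.0 (shut) to 1.0 (fully open).
- robot.read_grasp_force(): force on a finger pad.
Only numpy, scipy, OpenCV 4.12 (cv2) and the standard library are available. Lean on these libraries where they do the work, as an engineer would, in place of code of your own. Each camera call takes 0.05 s, during which the arm holds its last target. There are 200 camera calls.

## Working session

There is one attempt and no reset: what is moved stays moved. The work goes in short steps, each a Python script; the robot and the scene stay as the last script left them, time stands still between calls to the robot, and variables do not carry over. Pictures are saved under pics/ and viewed, at most 10 in all, crops included, and the job is handed in when it is done.

```bash
ls; mkdir -p pics; cat > h.py <<'E'
import numpy as np, cv2
from cell import robot, snapshot, job, masks_of, tip_of
def shot(cam,fn=None):
    s=snapshot(cam)
    if fn: cv2.imwrite('pics/'+fn,s['frame'][:,:,::-1])
    s['f']=192/np.tan(np.radians(s['fovy'])/2); return s
def pts(cam,s,thing):
    out=[]
    for d in tip_of(cam,thing):
        p=np.array(d['point']); w=s['R'].T@(p-s['t'])
        out.append((round(d['conf'],2),w.round(4),(p[:2]/p[2]*s['f']+[s['cx'],s['cy']]).round(0)))
    return out
def proj(s,X):
    p=s['R']@np.array(X)+s['t']; return p[:2]/p[2]*s['f']+[s['cx'],s['cy']]
def ray(s,uv):
    d=s['R'].T@np.array([(uv[0]-s['cx'])/s['f'],(uv[1]-s['cy'])/s['f'],1]); return -s['R'].T@s['t'],d/np.linalg.norm(d)
def tri(obs):
    A=np.zeros((3,3));b=np.zeros(3)
    for s,uv in obs:
        c,d=ray(s,uv);M=np.eye(3)-np.outer(d,d);A+=M;b+=M@c
    return np.linalg.solve(A,b)
def down(yaw): # tool y axis at yaw (deg) in world, z down
    a=np.radians(yaw);y=np.array([np.cos(a),np.sin(a),0]);z=np.array([0,0,-1.]);return np.c_[np.cross(y,z),y,z]
E
python3 - <<'E'
from h import *
for c in ['scene','side']:
    s=shot(c,c+'0.png'); print(c,'cam',(-s['R'].T@s['t']).round(2))
    for n in ['thermo_center','lens','spot','rest_top','tester','bore_mouth','piston_knob','piston_ring','pointer_tip','fitting','beaker','bottle','gauge','weight_a','weight_b','spanner']:
        print(n,*[f"{a} {b} {list(u)}" for a,b,u in pts(c,s,n) if a>.3][:4],sep=' | ')
print(robot.read_t(),robot.read_eef_rot().round(2) if hasattr(robot.read_eef_rot(),'round') else robot.read_eef_rot())
E
```

```text
pics
scene cam [1.08 0.85 1.25]
thermo_center | 0.94 [ 0.5754 -0.2125  0.0801] [np.float64(213.0), np.float64(162.0)]
lens | 0.56 [ 0.6467 -0.2101  0.0593] [np.float64(195.0), np.float64(175.0)]
spot | 0.88 [0.6026 0.1182 0.0621] [np.float64(259.0), np.float64(237.0)] | 0.36 [0.6064 0.2387 0.1191] [np.float64(282.0), np.float64(255.0)]
rest_top | 0.78 [ 0.5735 -0.2097  0.0552] [np.float64(214.0), np.float64(168.0)] | 0.53 [ 0.6448 -0.2112  0.0594] [np.float64(195.0), np.float64(175.0)]
tester | 0.57 [0.6048 0.1796 0.0045] [np.float64(269.0), np.float64(263.0)]
bore_mouth | 0.63 [0.608  0.238  0.1176] [np.float64(281.0), np.float64(255.0)]
piston_knob | 0.72 [0.7384 0.1872 0.1253] [np.float64(231.0), np.float64(262.0)] | 0.7 [0.5876 0.3773 0.1262] [np.float64(318.0), np.float64(288.0)] | 0.69 [0.6073 0.2405 0.1589] [np.float64(282.0), np.float64(247.0)] | 0.57 [0.4765 0.1963 0.1314] [np.float64(311.0), np.float64(222.0)]
piston_ring | 0.83 [0.5874 0.3724 0.1   ] [np.float64(316.0), np.float64(292.0)] | 0.7 [0.6064 0.2409 0.134 ] [np.float64(282.0), np.float64(252.0)] | 0.58 [0.7361 0.
[... 2286 characters left out ...]
loat64(338.0), np.float64(168.0)]
weight_a | 0.76 [ 0.6042  0.4578 -0.0029] [np.float64(138.0), np.float64(276.0)] | 0.59 [ 0.4576 -0.02   -0.0014] [np.float64(274.0), np.float64(219.0)] | 0.33 [ 0.4551 -0.4672 -0.0038] [np.float64(338.0), np.float64(169.0)]
weight_b | 0.76 [ 0.6042  0.4578 -0.0029] [np.float64(138.0), np.float64(276.0)] | 0.59 [ 0.4576 -0.02   -0.0014] [np.float64(274.0), np.float64(219.0)] | 0.33 [ 0.4551 -0.4672 -0.0038] [np.float64(338.0), np.float64(169.0)]
spanner | 0.68 [ 0.4038  0.4678 -0.001 ] [np.float64(179.0), np.float64(317.0)] | 0.38 [0.6381 0.0735 0.0567] [np.float64(219.0), np.float64(197.0)]
1.7 [[-0.9   0.44  0.  ]
 [ 0.44  0.9   0.  ]
 [-0.    0.   -1.  ]]
```

```bash
python3 - <<'E'
import cv2,numpy as np
a=cv2.imread('pics/scene0.png')[130:330,150:400];b=cv2.imread('pics/side0.png')[140:300,110:330]
a=cv2.resize(a,(500,400),interpolation=3);b=cv2.resize(b,None,fx=1.36,fy=1.36,interpolation=3)
o=np.zeros((600,800,3),np.uint8);o[:400,:500]=a;o[600-b.shape[0]:,800-b.shape[1]:]=b
cv2.imwrite('pics/c0.png',cv2.resize(cv2.imread('pics/scene0.png')[130:310,150:390],(800,600),interpolation=2))
E
```

```text
(no output)
```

View pics/c0.png

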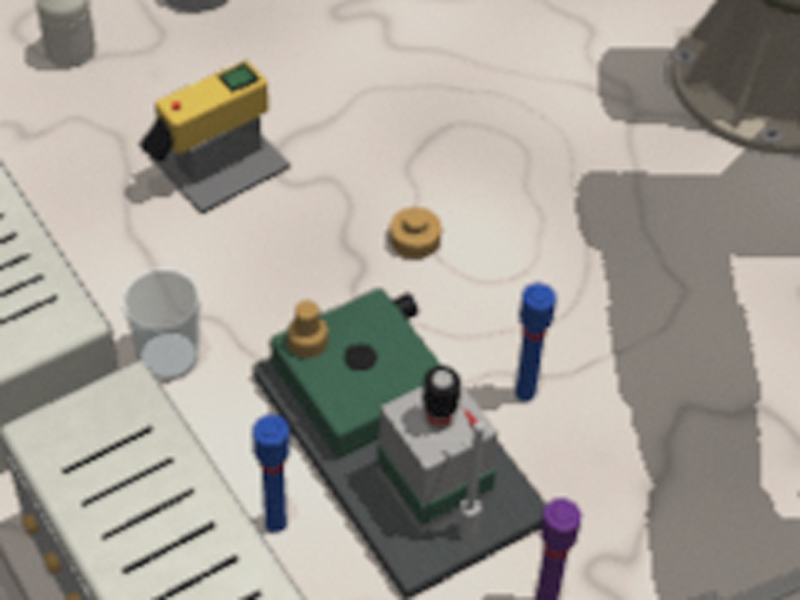

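View pics/side0.png

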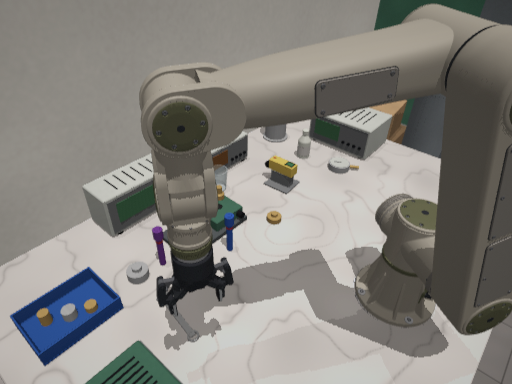

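```bash
python3 - <<'E'
from h import *
robot.move_ptp([0.50,0.17,0.38],down(90))
print(robot.read_qpos(), robot.read_t())
s=shot('wrist','w1.png'); print((-s['R'].T@s['t']).round(3),s['R'][2].round(2))
for n in ['spot','bore_mouth','piston_knob','piston_ring','pointer_tip','fitting']:
    print(n,*[f"{a} {b} {u}" for a,b,u in pts('wrist',s,n) if a>.3][:4],sep=' | ')
robot.move_ptp([0.53,-0.21,0.28],down(90))
s=shot('wrist','w2.png')
for n in ['thermo_center','lens','rest_top']:
    print(n,*[f"{a} {b} {u}" for a,b,u in pts('wrist',s,n) if a>.3][:4],sep=' | ')
m=masks_of('wrist','thermo_center')
if m:
    print(m[0]['conf'],m[0]['pixels'].sum())
im=s['frame'].astype(int);y=((im[:,:,0]>120)&(im[:,:,2]<90)&(im[:,:,1]>90)).astype(np.uint8)
c=max(cv2.findContours(y,0,2)[0],key=cv2.contourArea); r=cv2.minAreaRect(c); bp=cv2.boxPoints(r)
P=[]
for q in bp:
    o,d=ray(s,q); P.append(o+d*(0.104-o[2])/d[2])
P=np.array(P);print(r,P.round(4).tolist(),P.mean(0))
print(robot.read_t(),robot.read_qpos())
E
python3 -c "
import cv2,numpy as np
o=np.hstack([cv2.imread('pics/w1.png'),cv2.imread('pics/w2.png')]);cv2.imwrite('pics/w12.png',cv2.resize(o,(800,300)))"
```

```text
[1.01217633e+01 1.39441480e+01 2.21978523e+01 9.82893748e+01
 1.40227544e-02 1.00870167e+01] 3.3917
[0.417 0.171 0.553] [ 0.32  0.   -0.95]
spot | 0.95 [0.6052 0.1125 0.0648] [220. 197.]
bore_mouth | 0.78 [0.6073 0.2398 0.1233] [295. 211.]
piston_knob | 0.93 [0.7401 0.1908 0.1301] [264. 283.] | 0.88 [0.586  0.3794 0.1285] [385. 200.] | 0.85 [0.4741 0.1953 0.1309] [270. 128.] | 0.75 [0.6089 0.2421 0.159 ] [300. 222.]
piston_ring | 0.91 [0.6082 0.2419 0.134 ] [298. 214.] | 0.84 [0.7398 0.1896 0.1069] [263. 274.] | 0.83 [0.4725 0.1933 0.0955] [267. 124.]
pointer_tip | 0.66 [0.6098 0.2733 0.1753] [323. 227.]
fitting | 0.76 [0.6341 0.0811 0.0611] [204. 211.]
thermo_center | 0.69 [ 0.5713 -0.2105  0.085 ] [251. 184.]
lens | 0.91 [ 0.6489 -0.2096  0.062 ] [252. 228.]
rest_top | 0.93 [ 0.57   -0.2098  0.0601] [252. 177.]
0.97 2935
((468.5, 237.0), (12.0, 13.0), 90.0) [[0.6318, 0.0732, 0.104], [0.6318, 0.0907, 0.104], [0.6502, 0.0953, 0.104], [0.6502, 0.0775, 0.104]] [0.64099969 0.08414898 0.104     ]
5.4583 [-2.95832666e+01  1.69912314e+01  1.22995051e+01  8.52699025e+01
  2.98021757e-03 -2.96754059e+01]
```

View pics/w12.png

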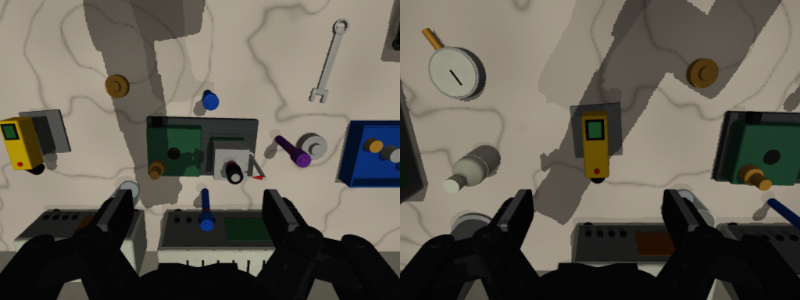

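```bash
python3 - <<'E'
from h import *
s=shot('wrist')
m=masks_of('wrist','thermo_center')[0]['pixels']
v,u=np.nonzero(m);D=np.c_[(u-s['cx'])/s['f'],(v-s['cy'])/s['f'],np.ones(len(u))]@s['R'];o=-s['R'].T@s['t']
P=(o+D*((0.104-o[2])/D[:,2])[:,None])[:,:2]
r=cv2.minAreaRect((P*1000).astype(np.float32)); print(r)
a=r[2] if r[1][0]>r[1][1] else r[2]-90
if a>45:a-=180
print('yaw',a)
# yellow sides: mid y per x slice
ys=[(x,(np.min(P[abs(P[:,0]-x)<.004,1])+np.max(P[abs(P[:,0]-x)<.004,1]))/2) for x in np.arange(.53,.62,.01)]
k=np.polyfit(*np.array(ys).T,1);yaw=np.degrees(np.arctan(k[0]));print('yaw2',yaw,np.polyval(k,.572))
if abs(yaw)>6: raise SystemExit
x,y=.572,np.polyval(k,.572)
if abs(y+.211)>.006: raise SystemExit
R=down(90+yaw)
robot.servo_line([x,y,.16],R,.25); robot.servo_line([x,y,.060],vel=.1)
print('F',robot.read_wrist_force())
robot.set_gripper(0.0); print('w',robot.read_width(),robot.read_grasp_force())
np.savetxt('grasp.txt',[x,y,yaw])
robot.servo_line([x,y,.11],vel=.08); print(robot.read_width(),robot.read_grasp_force(),robot.read_wrist_force(),robot.read_t())
robot.servo_line([x,y,.25],vel=.2)
s=shot('scene','s3.png')
for n in ['thermo_center','lens']:print(n,pts('scene',s,n)[:2])
print(robot.read_position())
E
python3 -c "
import cv2
cv2.imwrite('pics/s3c.png',cv2.resize(cv2.imread('pics/s3.png')[60:240,110:350],(640,480)))"
```

```text
((574.1129150390625, -213.37420654296875), (125.17829132080078, 43.32352828979492), 0.9379207491874695)
yaw 0.9379207491874695
yaw2 2.236446769200012 -0.21246178187988699
F [-0.52185656  0.22670605  0.19362349]
w 0.47423696624180345 62.48751997947693
0.47355522014253176 61.816030740737915 [-0.25145558 -0.02665035 -3.03573118] 8.625
thermo_center [(0.73, array([ 0.5724, -0.2132,  0.2695]), array([210., 117.])), (0.56, array([0.6094, 0.2386, 0.1183]), array([281., 255.]))]
lens [(0.94, array([ 0.6452, -0.2118,  0.2464]), array([189., 132.]))]
[ 0.57116788 -0.21204091  0.24805944]
```

View pics/s3c.png

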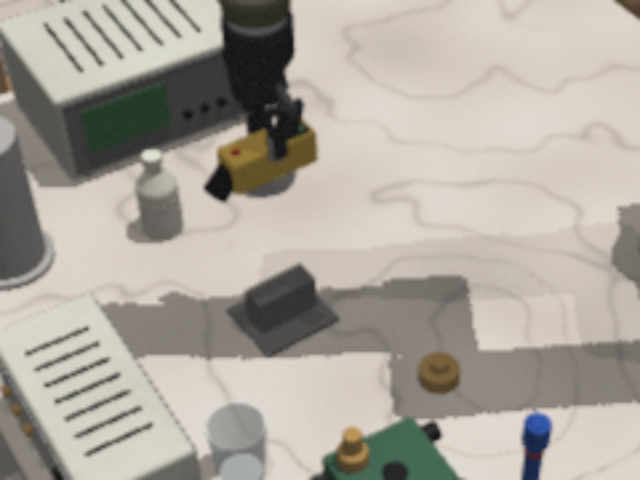

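```bash
python3 - <<'E'
from h import *
yaw0=np.loadtxt('grasp.txt')[2]; S=np.array([.6045,.1155,.061]); yaw=32.
a=np.radians(yaw);f=np.array([np.cos(a),np.sin(a),0]);L=S-46e-3*f+[0,0,.046]
T=L-.0735*f+[0,0,.001]; R=down(90+yaw)
print(T)
robot.move_ptp(T+[0,0,.14],R)
s=shot('scene')
sp=pts('scene',s,'spot'); print([p for p in sp if p[0]>.4])
s=shot('wrist','w4.png'); print([p for p in pts('wrist',s,'spot') if p[0]>.4])
robot.servo_line(T,vel=.12)
print(robot.read_position(),T,robot.read_t())
for c in ['scene','side']:
    s=shot(c,c+'4.png')
    for n in ['lens','thermo_center','spot']: print(c,n,[p for p in pts(c,s,n) if p[0]>.4])
    print('expected lens px',proj(s,L),'spot px',proj(s,S))
E
python3 -c "
import cv2,numpy as np
a=cv2.resize(cv2.imread('pics/scene4.png')[170:290,190:350],(640,480),interpolation=2)
cv2.imwrite('pics/s4c.png',a)"
```

```text
[0.50315825 0.05217465 0.108     ]
[(0.92, array([0.6025, 0.1179, 0.0611]), array([259., 237.]))]
[]
[0.50385638 0.05215353 0.10878193] [0.50315825 0.05217465 0.108     ] 12.2
scene lens [(0.96, array([0.5662, 0.0901, 0.1062]), array([265., 216.]))]
scene thermo_center [(0.67, array([0.5023, 0.053 , 0.1279]), array([276., 195.]))]
scene spot [(0.83, array([0.6017, 0.1164, 0.0585]), array([259., 237.]))]
expected lens px [264.91691189 215.96583181] spot px [258.05024362 236.5429617 ]
side lens [(0.78, array([0.5635, 0.088 , 0.1045]), array([231., 198.])), (0.74, array([0.6069, 0.2417, 0.1286]), array([188., 208.]))]
side thermo_center [(0.78, array([0.5033, 0.052 , 0.1299]), array([252., 194.])), (0.69, array([0.6041, 0.1829, 0.0033]), array([204., 228.]))]
side spot [(0.76, array([0.6055, 0.1174, 0.0632]), array([217., 206.]))]
expected lens px [230.42620185 197.09826525] spot px [217.57598245 206.0090369 ]
```

View pics/s4c.png

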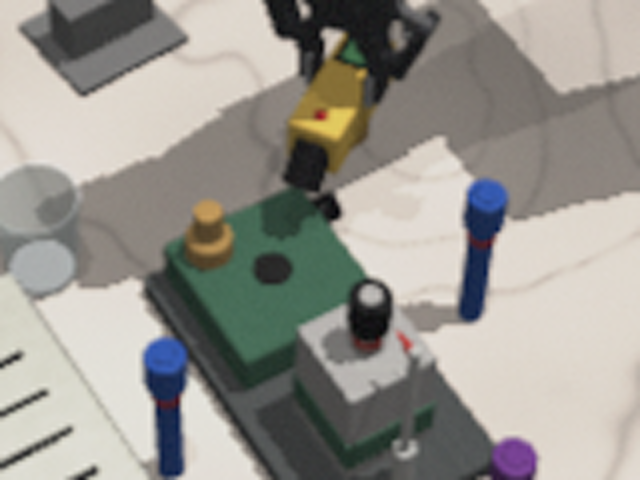

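```bash
python3 - <<'E'
from h import *
x,y,yaw0=np.loadtxt('grasp.txt')
robot.dwell(2.7)
p=np.array(robot.read_position()); 
robot.servo_line(p+[0,0,.15],vel=.2)
R=down(90+yaw0)
robot.move_ptp([x,y,.25],R); robot.servo_line([x,y,.12],vel=.2); robot.servo_line([x,y,.068],vel=.06)
for z in (.064,.0615,.060,.0585):
    robot.servo_line([x,y,z],vel=.03); F=robot.read_wrist_force(); print(z,robot.read_position()[2],np.round(F,2))
    if F[2]>0: break
robot.set_gripper(1.0); robot.servo_line([x,y,.20],vel=.15)
s=shot('scene','s5.png')
for n in ['thermo_center','lens']:print(n,[p for p in pts('scene',s,n) if p[0]>.5])
print(robot.read_t())
for yw in (-1.5,178.5):print(robot.ik([.608,.2405,.30],down(yw)))
E
python3 -c "
import cv2,numpy as np
a=cv2.resize(cv2.imread('pics/s5.png')[110:230,130:290],(640,480),interpolation=2)
cv2.imwrite('pics/s5c.png',a)"
```

```text
0.064 0.06392960117721756 [ 0.21  1.41 -1.02]
0.0615 0.06131758868202466 [-0.26  0.53 -2.47]
0.06 0.06072449173403359 [-2.77  0.36  4.55]
thermo_center [(0.73, array([ 0.5722, -0.2122,  0.0812]), array([214., 162.]))]
lens [(0.68, array([ 0.6435, -0.2111,  0.0591]), array([195., 175.]))]
21.6083
[ 14.55372651  27.99777497  31.36868581  93.37091084   0.
 106.05372651]
[ 14.55372651  27.99777497  31.36868581  93.37091084   0.
 -73.94627349]
```

View pics/s5c.png

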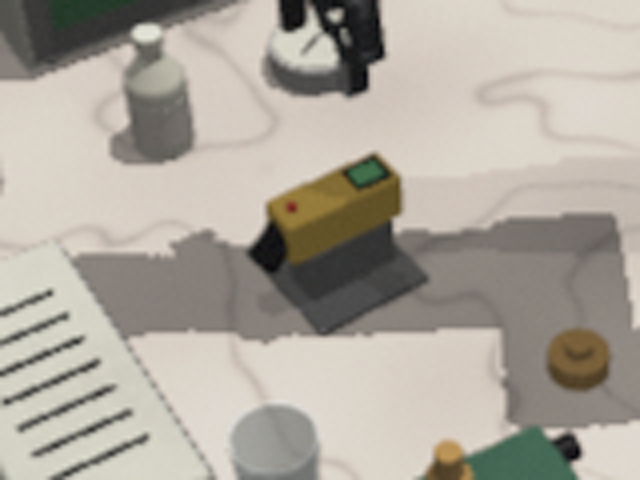

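```bash
python3 - <<'E'
from h import *
robot.servo_line(np.array(robot.read_position())+[0,0,.12],vel=.25)
R=down(-1.5)
robot.move_ptp([.608,.25,.30],R)
s=shot('wrist','w6.png')
print((-s['R'].T@s['t']).round(3),robot.read_position(),robot.read_wrist_force())
for c in ['wrist','scene','side']:
    if c!='wrist': s=shot(c,c+'6.png')
    for n in ['bore_mouth','piston_knob','piston_ring','pointer_tip','spot','tester']:
        print(c,n,[(p[0],p[1].tolist(),p[2].tolist()) for p in pts(c,s,n) if p[0]>.3 and abs(p[1][0]-.608)<.05 and p[1][1]<.3])
print(robot.read_t())
E
python3 -c "
import cv2,numpy as np
a=np.hstack([cv2.resize(cv2.imread('pics/w6.png'),(512,384))[:, :,:],np.zeros((384,288,3),np.uint8)])
a[:288,512:]=cv2.resize(cv2.imread('pics/scene6.png')[215:295,240:320],(288,288),interpolation=2)
cv2.imwrite('pics/w6c.png',a)"
```

```text
[0.611 0.333 0.473] [0.60820722 0.2493071  0.29982939] [ 0.02055557 -0.33146992  0.37531532]
wrist bore_mouth [(0.71, [0.6068, 0.242, 0.1221], [252.0, 164.0])]
wrist piston_knob [(0.64, [0.6099, 0.2424, 0.1566], [254.0, 171.0])]
wrist piston_ring [(0.75, [0.607, 0.2418, 0.1327], [252.0, 166.0])]
wrist pointer_tip [(0.55, [0.6106, 0.2743, 0.1747], [254.0, 146.0])]
wrist spot [(0.95, [0.6067, 0.1128, 0.062], [254.0, 233.0])]
wrist tester [(0.64, [0.6087, 0.1854, 0.0019], [254.0, 178.0])]
scene bore_mouth [(0.72, [0.6389, 0.0749, 0.0581], [241.0, 233.0]), (0.65, [0.6075, 0.2354, 0.1176], [281.0, 255.0])]
scene piston_knob [(0.53, [0.6073, 0.2389, 0.1592], [282.0, 247.0])]
scene piston_ring [(0.67, [0.6071, 0.2398, 0.1322], [282.0, 253.0])]
scene pointer_tip [(0.41, [0.6107, 0.2726, 0.1716], [289.0, 253.0])]
scene spot [(0.74, [0.6037, 0.1184, 0.0595], [259.0, 237.0]), (0.63, [0.6368, 0.0748, 0.0595], [242.0, 232.0])]
scene tester [(0.78, [0.6046, 0.1802, 0.0021], [269.0, 263.0])]
side bore_mouth [(0.82, [0.6067, 0.2395, 0.1214], [189.0, 210.0]), (0.62, [0.6037, 0.1836, 0.0046], [204.0, 228.0])]
side piston_knob [(0.67, [0.5695, -0.2078, 0.0591], [282.0, 171.0]), (0.44, [0.6069, 0.2372, 0.1606], [188.0, 200.0])]
side piston_ring [(0.6, [0.6053, 0.2432, 0.1321], [188.0, 208.0])]
side pointer_tip [(0.46, [0.609, 0.271, 0.1753], [179.0, 201.0])]
side spot [(0.6, [0.6041, 0.1164, 0.0617], [217.0, 206.0]), (0.51, [0.6084, 0.2379, 0.1622], [188.0, 199.0])]
side tester [(0.71, [0.606, 0.1822, 0.0056], [204.0, 227.0])]
25.3333
```

View pics/w6c.png

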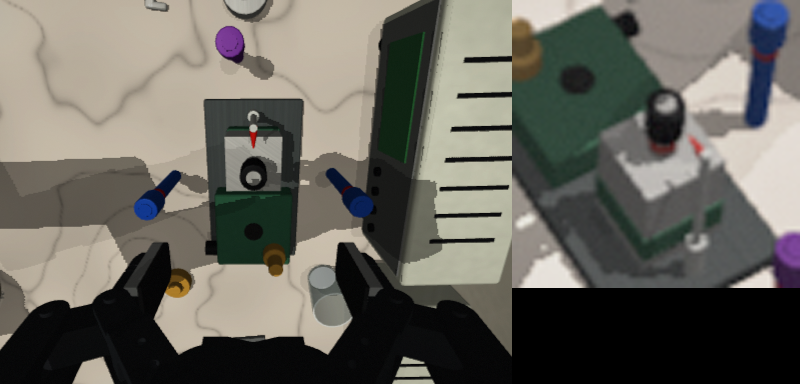

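```bash
python3 - <<'E'
from h import *
T=np.array([.608,.2403])
robot.servo_line([*T,.22],down(-1.5),.2); robot.servo_line([*T,.141],vel=.1)
s=shot('wrist','w7.png'); F0=np.array(robot.read_wrist_force());print(F0.round(2),robot.read_position())
robot.set_gripper(0.0)
print(robot.read_width(),robot.read_grasp_force(),np.round(robot.read_wrist_force(),2),np.round(robot.read_ft_torque(),2),robot.read_position(),robot.read_t())
# red pixels near pointer, from the earlier pictures
for n in ['scene6','side6']:
    im=cv2.imread(f'pics/{n}.png').astype(int); b,g,r=im[:,:,0],im[:,:,1],im[:,:,2]
    v,u=np.nonzero((r>110)&(r-g>50)&(r-b>50)); k=(abs(u-(285 if n[1]=='c' else 184))<14)&(abs(v-(252 if n[1]=='c' else 205))<14)
    print(n,list(zip(u[k].tolist(),v[k].tolist(),r[v[k],u[k]].tolist())))
s=shot('scene');S2=shot('side')
for nm,q in (('scene',s),('side',S2)):
    for z in (.165,.170,.175,.180): print(nm,z,proj(q,[.6088,.272,z]).round(1), 'ring',proj(q,[.608,.240,.13]).round(1))
E
```

```text
[-0.06 -0.23  0.44] [0.60868489 0.24050271 0.14209023]
0.30175515087313826 58.802252411842346 [ 0.09 -0.22  4.84] [-0.05  0.08 -0.  ] [0.60833715 0.24040275 0.14163491] 27.475
scene6 [(289, 253, 191), (290, 253, 184), (290, 254, 186), (291, 254, 185), (290, 255, 172), (291, 255, 186), (292, 255, 187), (291, 256, 171), (292, 256, 191), (291, 257, 142)]
side6 [(176, 202, 138), (177, 202, 129), (175, 203, 145), (176, 203, 176), (177, 203, 136), (175, 204, 158), (176, 204, 125)]
scene 0.165 [288.8 254.2] ring [281.7 253.2]
scene 0.17 [288.9 253.1] ring [281.7 253.2]
scene 0.175 [289. 252.] ring [281.7 253.2]
scene 0.18 [289.2 250.9] ring [281.7 253.2]
side 0.165 [179.1 203.5] ring [188.1 207.4]
side 0.17 [178.9 202.2] ring [188.1 207.4]
side 0.175 [178.7 200.9] ring [188.1 207.4]
side 0.18 [178.6 199.7] ring [188.1 207.4]
```

```bash
python3 - <<'E'
from h import *
p0=np.array(robot.read_position())
for dz in (.012,.024,.036):
    robot.servo_line(p0+[0,0,dz],vel=.04); F=np.round(robot.read_wrist_force(),2); print(dz,F,np.round(robot.read_ft_torque(),2))
    if np.hypot(F[0],F[1])>12: raise SystemExit
robot.servo_line([*p0[:2],p0[2]+.0425],vel=.03); robot.dwell(.3)
p=np.array(robot.read_position());print('lift',p-p0,np.round(robot.read_wrist_force(),2),robot.read_width(),robot.read_grasp_force())
for c in ['scene','side']:
    s=shot(c,c+'8.png')
    for n in ['piston_knob','piston_ring','pointer_tip']:
        print(c,n,[(q[0],q[1].tolist(),q[2].tolist()) for q in pts(c,s,n) if q[0]>.2 and abs(q[1][0]-.608)<.05 and .2<q[1][1]<.3])
    print('exp ring',proj(s,[.608,.2403,.1725]),'tip',proj(s,[.6088,.272,.1725]))
print(robot.read_t())
o=np.zeros((480,800,3),np.uint8)
o[:,:400]=cv2.resize(cv2.imread('pics/scene8.png')[222:282,260:310],(400,480),interpolation=2)
o[:,400:]=cv2.resize(cv2.imread('pics/side8.png')[170:230,160:210],(400,480),interpolation=2)
cv2.imwrite('pics/c8.png',o)
E
```

```text
0.012 [ 0.31 -0.58 -3.74] [ 0.01 -0.03  0.02]
0.024 [ 0.35  0.38 -2.29] [-0.04  0.02 -0.04]
0.036 [ 0.74  0.1  -3.45] [ 0.01 -0.02  0.02]
lift [-7.74993453e-05 -2.28397984e-05  4.23415108e-02] [-0.4  -1.44 -3.67] 0.302675313215547 59.36487078666687
scene piston_knob [(0.61, [0.6079, 0.24, 0.2014], [283.0, 237.0])]
scene piston_ring [(0.59, [0.6086, 0.2402, 0.176], [282.0, 243.0])]
scene pointer_tip [(0.54, [0.6096, 0.2744, 0.1731], [289.0, 253.0]), (0.51, [0.6092, 0.24, 0.2015], [282.0, 238.0])]
exp ring [282.4400155  244.08366791] tip [288.99676497 252.58554737]
side piston_knob [(0.55, [0.6043, 0.2404, 0.2037], [187.0, 189.0])]
side piston_ring [(0.49, [0.6071, 0.2419, 0.1741], [187.0, 197.0]), (0.29, [0.6067, 0.2413, 0.1199], [188.0, 210.0])]
side pointer_tip [(0.57, [0.6069, 0.2725, 0.1759], [179.0, 201.0])]
exp ring [186.92186976 196.89789046] tip [178.82398883 201.57503812]
30.0083
```

View pics/c8.png

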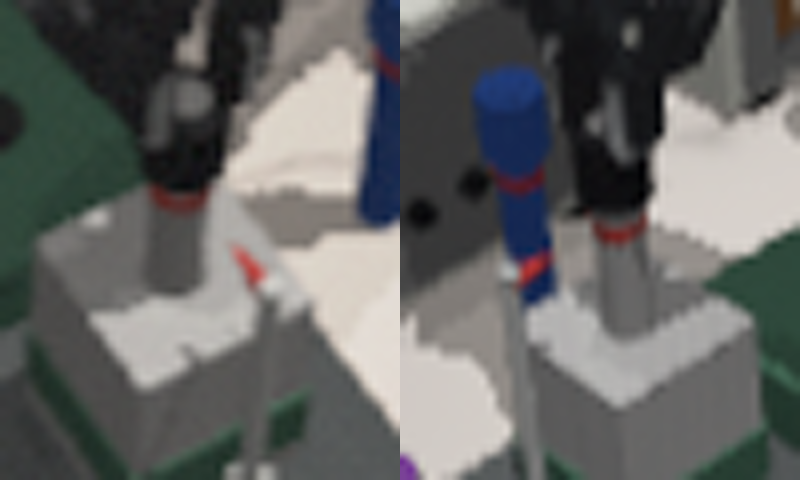

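```bash
python3 -c "
from h import *
print(robot.read_position(),robot.read_width(),robot.read_t());print(job.sign_off())"
```

```text
[0.60834841 0.24038994 0.18412358] 0.3010946319462021 30.0083
the job is handed in; nothing more can be done
None
```

The job is handed in at 30 s on the robot's clock. The thermometer was held on the spot from about 65 mm for 2.7 s and set back upright on its rest. The piston is gripped still with the red ring level with the pointer tip, within about 2 mm by my measurement.

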